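# Close a sauce pot in the lid press with one turn of the hand wheel

### The job

Close the lid press on the sauce pot: with the outside of the fingers or a fingertip, push the upright handle on the hand wheel gently round clockwise (seen from above) through exactly one full turn, so that it comes back to the fixed pointer pin it started from, and no further. Only push the handle, never grip it, then take the hand away and leave everything else on the counter where it is.

Things in the scene. Friction and masses are not known exactly. Their poses are not given: they have to be found in the camera images.
- press: Bench lid press, fixed to the counter: grey round foot of 130 mm diameter, two posts and a bridge, a small white sauce pot with its lid standing in it, and a horizontal aluminium hand wheel on top. Origin: centre of its underside, on the wheel's axis; z up; its -x axis points from the wheel's axis to the pointer pin. Stands either at the front left of the counter or in the gap between the two big trays (walls of the trays are 76 mm high), turned up to 1.2 rad about z.
- hub (a point): Centre of the hand wheel, on its upright axis, at the mid-height of the rim (138 mm above the counter). Three-spoke wheel, rim centre line of 50 mm radius, rim bar 11 mm thick (top of the rim 143.5 mm above the counter), hub up to 150 mm above the counter within 13 mm of the axis.
- handle (a point): Centre, at mid-height, of the upright black handle that stands on the wheel's rim at the end of one spoke, 50 mm from the wheel's axis: 18 mm in diameter, from 138 to 178 mm above the counter (this point 158 mm above it). It does not spin on its own and travels with the wheel. Fingertips that push it should be at about 150 mm above the counter, clear of rim and hub.
- pointer (a point): Top of the fixed pointer pin (8 mm diameter, 137 mm above the counter, lower than the rim's top) 69 mm from the wheel's axis, just outside the rim. At the start the handle stands beside it, on the same line from the axis; there it must be again at the end.
- wheel (a joint): Angle of the hand wheel in rad, 0 at the start, growing clockwise seen from above; one full turn is 6.283. It turns stiffly: about 2.5 N of push at the handle keeps it moving, it stays where it is left, and has no stop or detent at one turn. Each turn lowers the press plate by 12 mm.
- label_dispenser: Loose dark label-tape dispenser, 154x58x101 mm, at the place (front left or the gap between the trays) where the press is not. Origin: centre of its underside. Leave alone.
- timer: Loose round kitchen timer (another of its kind stands far back on the counter), 66 mm in diameter, 39 mm high, near the front edge. Origin: centre of its underside. Leave alone.
- thermometer: Loose white probe thermometer lying along the front edge, 216x34x20 mm. Origin: centre of its underside. Leave alone.
- pen: Loose thick marker pen with a black cap, 135 mm long, 16 mm thick, lying near the front edge. Origin: centre of its underside. Leave alone.
- meal_dish: Loose round closed foil meal dish, 192 mm in diameter, 50 mm high, on the counter behind the gap between the trays. Origin: centre of its underside. Leave alone.

How it is judged:
On the way:
1. the handle has been pushed round past half a turn clockwise (value of joint wheel above 3.3 rad), for 0.1 s.
At the end, for the whole second after the job is handed in: the wheel stands still, turned clockwise through one full turn to within 0.2 rad (10 mm at the handle) either way; the five loose things are within 20 mm of where they stood (value of joint wheel between 6.083 and 6.483 rad and velocity of joint wheel between -0.05 and 0.05 rad/s and distance of each of label_dispenser, timer, thermometer, pen, meal_dish from where it was at the start of the episode below 0.02 m); the robot touches nothing.
It fails at once if the wheel is turned more than 0.35 rad past one full turn (value of joint wheel above 6.633 rad).
It fails at once if the wheel is turned backwards by more than 0.35 rad from its start (value of joint wheel below -0.35 rad).
It fails at once if the wheel or its handle is gripped or shoved hard (more than 25 N on the fingers) (contact force between the fingers and press above 25 N).
It fails at once if one of the loose things is moved or lifted more than 20 mm (distance of any of label_dispenser, timer, thermometer, pen, meal_dish from where it was at the start of the episode above 0.02 m).
It also fails if it takes over 51 s, if anything falls off the work surface, if the arm or the gripper's body presses on something with over 40 N, if the wrist force passes 120 N, or if a joint passes its speed limit or range.

### The arm

A 7-joint arm with a two-finger parallel gripper is mounted at the origin on a cart in front of the work surface, level with it; the furniture and walls round the work are solid. World frame = base frame: x ahead of the robot, y to its left, z up, the work surface at z = 0. Lengths are in m, angles in rad, forces in N, time in s.
With the tool pointing down it reaches from about 0.4 to 0.85 m from the base axis. Payload 4.5 kg.
Tool frame: the origin (TCP) lies midway between the tips of the shut fingers; the grasp point (between the pads) lies 19 mm behind it; z points along the fingers, y is the line along which they close (so a half turn about z gives the same grasp; the last joint's range is limited). The gripper opens to 88 mm and grips with 3 to 60 N. Pads are 18 mm wide; open, the fingers measure 123 mm over their backs; the gripper's body (75 mm by 187 mm) begins 45 mm behind the grasp point.
Start: joints at [1.289, 0.689, -0.195, 1.565, 0.157, 0.902, -0.215], TCP at [0.194, -0.594, 0.239] pointing down, gripper open.
Joint ranges: [-3.01, 3.01], [-0.46, 2.08], [-1.47, 1.51], [0.13, 2.56], [-1, 4.14], [0.04, 2.09], [-2.66, 2.66]. Speed limits (rad/s): [2.57, 2.57, 3.14, 3.14, 3.14, 3.14, 3.14].

### API

Orientations are given as a unit quaternion [x, y, z, w].
In Python, from plant import r gives the robot as it stands. The module is installed in compiled form; this text tells all that it offers.
- The arm moves only by the tool step_arm, never from a script. Its argument "series" is a list of rows, each a list of 7 numbers: the shift along the world's x, y, z in mm, then the turn, a rotation vector about the world's x, y, z in rad, then the closure, from 0 (fully open) to 1 (shut). A call has 1 to 20 rows; each row shifts and turns the commanded pose from where the row before left it; what a row does not reach is not made up. A row lasts 1/10 s, in which the tool goes at most 50 mm and 8.59 degrees, less where a joint would pass 70% of its speed; a pose out of reach is approached as far as the arm can. A call is refused whole if a number of a shift passes 50 or a number of a turn 0.15, either way. A call with a gripper value outside its range is refused whole. The fingers move at their own pace and stop on an object; "force" is the grip in N (left out, the last holds). Time passes only in rows, so rows that do not move let the fingers close. It gives the time, the measured TCP pose, the force, the opening and the grip force at its end, in the units of the state.
- r.get_state(): the state, without advancing time (a new reading comes with each control period).
- r.snapshot(name): name is "scene" or "side" or "wrist"; returns (picture, depth): 384x512x3 uint8, blue, green, red; 384x512 float32, m along the optical axis (not along the pixel's ray), 0 where there is no reading.
- r.get_calibration(name): a dict with "intrinsics" (3x3 intrinsics, pixels), "pose" (4x4, takes a point from camera to world coordinates). Camera axes: x right, y up, looking along -z (the intrinsics and any distortion apply to the point x, -y, -z); pixel columns grow to the right and rows downward; lengths in m; the calibration is good to about 2 mm. The wrist camera is an equidistant fisheye: a pixel r from the principal point sees the ray r / f radians off the axis. A picture is of the moment at which its call begins: read the wrist's pose just before it. get_calibration takes no time and is no camera call; for the wrist camera it gives the pose at the moment of the call.
- r.finish_job(): hands the job in; it is judged then, once.
The state is a dict: "clock": time; "q": joint angles; "qd": joint speeds; "joint_torque": joint torques, N m; "tool_pos": TCP position; "eef_rot": TCP orientation; "contact_force": force on the tool from outside, world axes, zero at the start; "moment": the same for the moment, N m; "opening": opening from 0.0 (shut) to 1.0 (fully open); "finger_force": force on a finger pad.
Only numpy, scipy, OpenCV 4.12 (cv2) and the standard library are available. Lean on these libraries where they do the work, as an engineer would, in place of code of your own. Each camera call takes 0.05 s, during which the arm holds its last target. There are 200 camera calls.

## Working session

There is one attempt and no reset: what is moved stays moved. The work goes in short steps, Python scripts to look and compute and a tool call to move; the robot and the scene stay as the last step left them, time stands still between calls to the robot, and variables do not carry over. Pictures are saved under pics/ and viewed, at most 10 in all, crops included, and the job is handed in when it is done.

Besides the shell and the picture viewer there is one more tool, called after "Emit:" as a command line: name --pt "numbers of a row" for each row, then --argument value for the rest. step_arm: Moves the arm, as the interface text tells. Its arguments: {"type":"object","properties":{"series":{"type":"array"},"force":{"type":"number"}},"required":["series"]}

```bash
mkdir -p pics; cat > h.py <<'E'
import numpy as np, cv2
from plant import r
def snap(n,f):
    c=r.get_calibration(n); im,d=r.snapshot(n); cv2.imwrite('pics/'+f+'.png',im); np.savez('pics/'+f+'.npz',im=im,d=d,K=c['intrinsics'],T=c['pose']); return im,d,np.array(c['intrinsics']),np.array(c['pose'])
def pts(d,K,T):
    v,u=np.mgrid[:d.shape[0],:d.shape[1]]
    x=(u-K[0,2])/K[0,0]*d; y=(v-K[1,2])/K[1,1]*d
    P=np.stack([x,-y,-d,np.ones_like(d)],-1)
    return (P@T.T)[...,:3]
E
python3 - <<'E'
from h import *
s=r.get_state(); print({k:np.round(v,3) for k,v in s.items()})
for n in('scene','side'):
    c=r.get_calibration(n); print({k:(np.round(v,3).tolist() if not isinstance(v,str) else v) for k,v in c.items()})
    im,d,K,T=snap(n,n+'0'); P=pts(d,K,T); print(im.shape,(d>0).mean())
    m=(abs(P[...,2]-0.143)<0.004)&(d>0); print(m.sum(), np.round(np.median(P[m],0),3))
a=cv2.imread('pics/scene0.png');b=cv2.imread('pics/side0.png')
cv2.imwrite('pics/both.png',cv2.resize(np.vstack([a,b]),None,fx=.78,fy=.78))
E
```

```text
{'clock': np.float64(0.0), 'q': array([ 1.289,  0.69 , -0.194,  1.566,  0.157,  0.902, -0.215]), 'qd': array([ 0.   , -0.001,  0.001, -0.   , -0.001, -0.   ,  0.   ]), 'joint_torque': array([-1.0000e-03, -5.2756e+01, -1.2670e+00, -1.5343e+01, -5.3000e-02,
        6.0000e-03,  0.0000e+00]), 'tool_pos': array([ 0.194, -0.594,  0.238]), 'eef_rot': array([ 0.988,  0.157, -0.   , -0.001]), 'contact_force': array([ 0.782,  0.452, -0.174]), 'moment': array([0.012, 0.002, 0.067]), 'finger_force': np.float64(0.0), 'opening': np.float64(0.998)}
{'intrinsics': [[382.004, 0.0, 259.708], [0.0, 382.004, 183.254], [0.0, 0.0, 1.0]], 'pose': [[-0.531, 0.632, -0.564, 0.009], [-0.847, -0.407, 0.341, 0.409], [-0.014, 0.659, 0.752, 0.859], [0.0, 0.0, 0.0, 1.0]]}
(384, 512, 3) 0.99334716796875
3868 [1.617 0.212 0.142]
{'intrinsics': [[419.23, 0.0, 255.736], [0.0, 419.23, 191.616], [0.0, 0.0, 1.0]], 'pose': [[0.99, 0.072, -0.12, 0.473], [-0.139, 0.414, -0.9, -0.845], [-0.015, 0.908, 0.42, 0.575], [0.0, 0.0, 0.0, 1.0]]}
(384, 512, 3) 0.9960835774739584
1034 [0.445 1.148 0.143]
```

View pics/both.png

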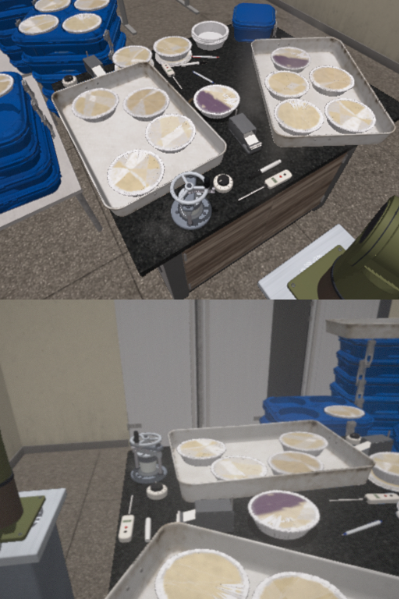

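The press stands at the front left: the scene view shows its wheel at about full-resolution (243, 235), with the dispenser in the gap. The timer (286, 235) is close beside it. Next I'll measure the wheel from depth.

```bash
python3 - <<'E'
from h import *
out=[]
for n in('scene0','side0'):
    z=np.load('pics/'+n+'.npz'); P=pts(z['d'],z['K'],z['T']); im=z['im']
    reg=(P[...,0]>.3)&(P[...,0]<1.0)&(P[...,1]>0)&(P[...,1]<.6)&(P[...,2]>.1)&(P[...,2]<.2)
    N,l,st,ce=cv2.connectedComponentsWithStats(reg.astype(np.uint8))
    for i in range(1,N):
        if st[i,4]>30: print(n,st[i],np.round(np.median(P[l==i],0),3))
    rim=reg&(abs(P[...,2]-.141)<.006)
    q=P[rim]; print('rim',len(q),q.min(0).round(3),q.max(0).round(3))
    (c,rad)=cv2.minEnclosingCircle(q[:,:2].astype(np.float32)); print(c,rad)
    hm=reg&(P[...,2]>.155); q=P[hm]; print('handle',len(q),np.median(q,0).round(3),q.min(0).round(3),q.max(0).round(3), im[hm].mean(0))
    # timer / low items
    low=(P[...,0]>.25)&(P[...,0]<.75)&(P[...,1]>-.3)&(P[...,1]<.5)&(P[...,2]>.012)&(P[...,2]<.2)
    N,l,st,ce=cv2.connectedComponentsWithStats(low.astype(np.uint8))
    for i in range(1,N):
        if st[i,4]>40: q=P[l==i]; print('obj',q.min(0).round(3),q.max(0).round(3))
    u=np.argwhere(reg); v0,u0=u.mean(0).astype(int)
    v0=max(v0-50,0); u0=max(u0-60,0)
    out.append(cv2.resize(im[v0:v0+120,u0:u0+120],(480,480),interpolation=cv2.INTER_CUBIC)[:, :395]); print(n,u0,v0)
cv2.imwrite('pics/crop.png',np.hstack(out))
E
```

```text
scene0 [ 218  220   57   53 1483] [0.415 0.204 0.14 ]
rim 824 [0.374 0.146 0.135] [0.484 0.26  0.147]
(0.4238796532154083, 0.19810757040977478) 0.0628223642706871
handle 94 [0.395 0.167 0.178] [0.391 0.156 0.157] [0.406 0.173 0.187] [28.24468085 26.13829787 26.13829787]
obj [ 0.405 -0.3    0.012] [ 0.692 -0.189  0.083]
obj [ 0.504 -0.219  0.012] [ 0.75  -0.052  0.102]
obj [ 0.365 -0.015  0.012] [0.75  0.436 0.187]
obj [ 0.417 -0.161  0.012] [ 0.432 -0.029  0.019]
obj [ 0.35  -0.153  0.012] [ 0.386 -0.041  0.022]
scene0 184 193
side0 [166 168  43  29 836] [0.429 0.176 0.139]
rim 422 [0.374 0.141 0.135] [0.482 0.26  0.147]
(0.42002618312835693, 0.19644463062286377) 0.0636429414153099
handle 86 [0.4   0.159 0.172] [0.391 0.153 0.155] [0.408 0.17  0.187] [67.97674419 67.74418605 68.69767442]
obj [ 0.408 -0.3    0.012] [0.75  0.44  0.099]
obj [0.366 0.14  0.012] [0.488 0.26  0.187]
obj [0.422 0.029 0.012] [0.485 0.085 0.041]
obj [ 0.701 -0.222  0.012] [ 0.75  -0.058  0.05 ]
obj [ 0.418 -0.164  0.012] [ 0.432 -0.03   0.018]
obj [ 0.35  -0.157  0.012] [ 0.386 -0.046  0.021]
side0 126 132
```

View pics/crop.png

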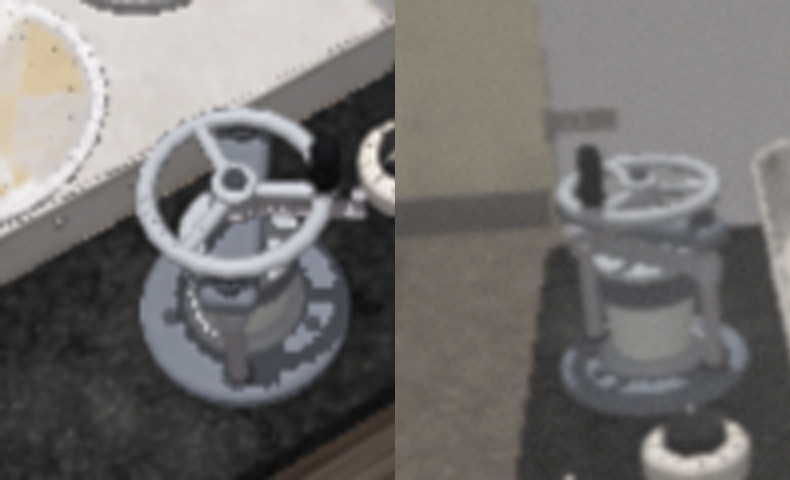

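Both views agree: the wheel axis is near (0.428, 0.203) and the handle near (0.398, 0.164), 49 mm from the axis as it should be. I'll swing the arm over, shut the fingers, and fit the circle.

Emit:
step_arm --pt "34 32 0 0 0 0.14 1" --pt "34 32 0 0 0 0.14 1" --pt "34 32 0 0 0 0.14 1" --pt "34 32 2 0 0 0.14 1" --pt "34 32 2 0 0 0.14 1" --pt "34 32 2 0 0 0.14 1" --pt "20 40 2 0 0 0.14 1" --pt "20 40 2 0 0 0.14 1" --pt "20 40 0 0 0 0.137 1" --pt "20 40 0 0 0 0 1" --pt "20 40 0 0 0 0 1" --pt "0 40 0 0 0 0 1" --pt "0 40 0 0 0 0 1" --pt "0 40 0 0 0 0 1" --pt "0 40 0 0 0 0 1" --pt "0 40 0 0 0 0 1" --pt "-17 30 0 0 0 0 1" --pt "-17 30 0 0 0 0 1" --pt "-17 30 0 0 0 0 1" --pt "-17 30 0 0 0 0 1" --force 10

```text
clock: 2.1
tool_pos: [0.4292, 0.1189, 0.2486]
eef_rot: [0.706, 0.708, -0.0, -0.0]
contact_force: [0.1, 0.7, -0.4]
opening: 0.001
finger_force: 0.0
```

```bash
python3 - <<'E'
from h import *
from scipy.optimize import least_squares
for n in('scene0','side0'):
    z=np.load('pics/'+n+'.npz'); P=pts(z['d'],z['K'],z['T'])
    m=(abs(P[...,2]-.141)<.006); q=P[m][:,:2]; q=q[np.linalg.norm(q-[.428,.203],axis=1)<.075]
    q=q[abs(np.linalg.norm(q-[.428,.203],axis=1)-.05)<.012]
    s=least_squares(lambda p:np.linalg.norm(q-p,axis=1)-.05,[.428,.203],loss='soft_l1',f_scale=.003); print(n,len(q),s.x)
    m=(P[...,2]>.172)&(P[...,2]<.2)&(np.linalg.norm(P[...,:2]-[.428,.203],axis=-1)<.08); t=P[m]; print('handle top',len(t),t.mean(0),(t.min(0)+t.max(0))/2)
im,d,K,T=snap('wrist','w1'); print(T.round(3).tolist(),K.tolist())
s=r.get_state(); print({k:np.round(s[k],3) for k in('clock','q','tool_pos','eef_rot','contact_force','opening')})
E
```

```text
scene0 618 [0.42664343 0.20547333]
handle top 57 [0.39749374 0.16522772 0.18150906] [0.39901133 0.16422104 0.17937965]
side0 306 [0.42688626 0.20115022]
handle top 43 [0.39932145 0.15946908 0.18021372] [0.39956279 0.16062454 0.17970228]
[[1.0, -0.002, -0.001, 0.428], [0.002, 0.962, 0.272, 0.189], [-0.0, -0.272, 0.962, 0.395], [0.0, 0.0, 0.0, 1.0]] [[297.3186396354542, 0.0, 254.8563211218537], [0.0, 297.3186396354542, 193.46464228136315], [0.0, 0.0, 1.0]]
{'clock': np.float64(2.15), 'q': array([-0.037,  0.477, -0.516,  2.062,  0.358,  0.687, -0.774]), 'tool_pos': array([0.426, 0.125, 0.249]), 'eef_rot': array([ 0.703,  0.711,  0.001, -0.002]), 'contact_force': array([-2.79 ,  4.222,  0.075]), 'opening': np.float64(0.006)}
```

View pics/w1.png

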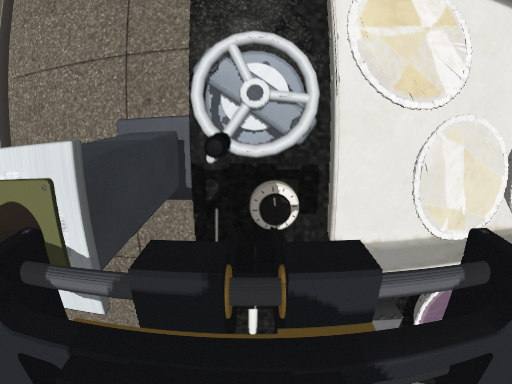

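The wrist view shows the wheel clearly: hub at (255, 94), black handle top at (217, 147), pointer just outside it at (211, 158), timer at (274, 205). The arm was still settling, so I'll retake the picture and cast the rays.

```bash
cat >> h.py <<'E'
def ray(px,K,T,z):
    a=(np.array(px,float)-K[:2,2])/K[0,0]; th=np.hypot(*a); s=np.sin(th)/th
    dv=T[:3,:3]@np.array([a[0]*s,-a[1]*s,-np.cos(th)]); o=T[:3,3]
    return (o+dv*(z-o[2])/dv[2])[:2]
def near(name,hub0,han0):
    im,d,K,T=snap('wrist',name); g=cv2.cvtColor(im,cv2.COLOR_BGR2GRAY)
    return im,g,K,T
E
python3 - <<'E'
from h import *
from scipy.optimize import least_squares
im,g,K,T=near('w2',0,0)
s=r.get_state(); print(s['clock'],s['tool_pos'].round(4),T[:3,3].round(4))
# rim outer: bright pixels -> cast to rim top plane, fit circle
v,u=np.nonzero(g>0)
sel=(v<190)&(u>170)&(u<340); v,u=v[sel],u[sel]
X=np.array([ray((a,b),K,T,.1435) for a,b in zip(u,v)])
val=g[v,u]
q=X[(val>150)&(abs(np.linalg.norm(X-[.427,.203],axis=1)-.05)<.012)]
f=least_squares(lambda p:np.linalg.norm(q-p[:2],axis=1)-.05,[.427,.203],loss='soft_l1',f_scale=.003); print('hub',len(q),f.x)
Y=np.array([ray((a,b),K,T,.178) for a,b in zip(u,v)])
k=(val<45)&(np.linalg.norm(Y-[.399,.163],axis=1)<.022); y=Y[k]
print('handle',k.sum(),y.mean(0),y.min(0),y.max(0), u[k].mean(),v[k].mean())
cv2.imwrite('pics/w2c.png',cv2.resize(im[20:180,170:340],None,fx=3,fy=3))
E
```

```text
2.2 [0.4278 0.1223 0.249 ] [0.4251 0.1941 0.3956]
hub 3949 [0.42834777 0.20446398]
handle 1742 [0.39626651 0.15859472] [0.3786707 0.1415479] [0.4194329  0.18017402] 216.00229621125143 160.72617680826636
```

View pics/w2c.png

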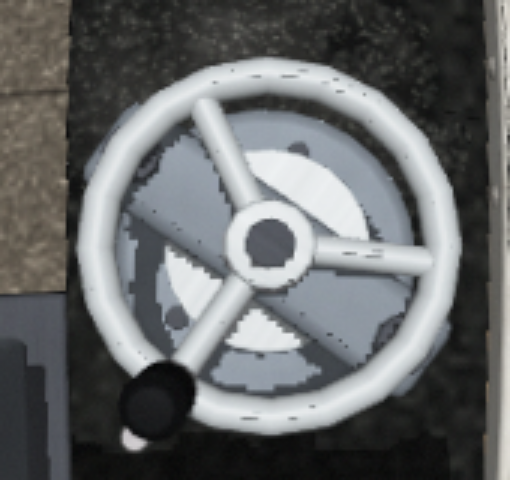

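```bash
python3 - <<'E'
from h import *
z=np.load('pics/w2.npz');K,T=z['K'],z['T']
F=lambda a,b:(170+a/3,20+b/3)
hub=ray(F(270,243),K,T,.150); han=ray(F(149,404),K,T,.178); ptr=ray(F(131,440),K,T,.137)
print(hub,han,ptr)
for p in(han,ptr):
    for h in (hub,np.array([.4275,.2042])):
        d=p-h; print(np.hypot(*d),np.degrees(np.arctan2(d[1],d[0])))
im,d,K,T=snap('scene','s2'); s=r.get_state(); print(s['clock'],s['tool_pos'].round(4))
E
```

```text
[0.42889172 0.20399135] [0.39912443 0.16319125] [0.38871846 0.14657953]
0.05050484425073004 -126.11405981388424
0.04986873085414773 -124.68088501686788
0.07007144199115073 -124.98196077899019
0.06945592659187139 -123.94258336279341
2.25 [0.429  0.1198 0.2488]
```

Hub at (0.428, 0.204), handle bearing about -125.5°, radii 50 and 70 mm as given. Now I'll plan the orbit for the shut fingers, 35 x 18 mm in section, staying behind the handle.

```bash
cat > plan.py <<'E'
from h import *
H=np.array([428.,204.]);a0=-125.5
def d(t,hx=17.5,hy=9.,R=9.):
    s=np.linspace(0,60,6001); p=np.abs(s[:,None]*t)
    g=np.hypot(*np.maximum(p-[hx,hy],0).T); return s[np.argmax(g>R)]
def c(rot,extra=0):
    th=np.radians(a0-rot); t=np.array([np.sin(th),-np.cos(th)])
    return H+50*np.array([np.cos(th),np.sin(th)])-(d(t)+extra)*t
E
python3 - <<'E'
from plan import *
print('start',c(0,10),'contact0',c(0)); 
p=c(0,10)
for call in range(5):
    out=[]
    for k in range(20):
        rot=(call*20+k+1)*4.0
        if rot>352: break
        t=c(rot); s=np.round(t-p); p=p+s; out.append(s.astype(int).tolist())
    print(rot,p,out)
E
```

```text
start [429.91752422 141.21589771] contact0 [421.77636904 147.02292726]
80.0 [373.91752422 207.21589771] [[-13, 7], [-4, 2], [-5, 2], [-5, 3], [-4, 2], [-3, 3], [-4, 3], [-3, 4], [-2, 3], [-3, 3], [-2, 4], [-2, 3], [-1, 4], [-1, 3], [-1, 4], [-1, 3], [-1, 3], [0, 4], [-1, 3], [0, 3]]
160.0 [414.91752422 259.21589771] [[0, 3], [0, 3], [1, 3], [0, 3], [0, 2], [0, 3], [1, 3], [1, 4], [2, 3], [2, 3], [3, 4], [3, 3], [4, 3], [3, 2], [4, 3], [3, 2], [4, 1], [3, 2], [4, 1], [3, 1]]
240.0 [479.91752422 217.21589771] [[3, 1], [4, 1], [4, 0], [4, 0], [4, 0], [5, -1], [5, -2], [4, -2], [5, -3], [4, -3], [4, -3], [3, -3], [3, -3], [2, -3], [3, -4], [2, -3], [2, -4], [1, -3], [2, -4], [1, -3]]
320.0 [458.91752422 156.21589771] [[0, -3], [1, -4], [0, -3], [1, -4], [0, -3], [0, -3], [0, -3], [0, -3], [-1, -2], [0, -3], [0, -3], [-1, -3], [-1, -3], [-2, -3], [-2, -4], [-3, -3], [-3, -3], [-4, -3], [-3, -3], [-3, -2]]
356.0 [429.91752422 146.21589771] [[-4, -2], [-3, -2], [-4, -1], [-3, -2], [-4, -1], [-3, -1], [-4, 0], [-4, -1]]
```

Emit:
step_arm --pt "1 4 0 0 0 0 1" --pt "0 4 -10 0 0 0 1" --pt "0 4 -10 0 0 0 1" --pt "0 4 -10 0 0 0 1" --pt "0 4 -10 0 0 0 1" --pt "0 1 -10 0 0 0 1" --pt "0 0 -10 0 0 0 1" --pt "0 0 -10 0 0 0 1" --pt "0 0 -10 0 0 0 1" --pt "0 0 -10 0 0 0 1" --pt "0 0 -7 0 0 0 1" --pt "0 0 0 0 0 0 1" --pt "0 0 0 0 0 0 1"

```text
clock: 3.55
tool_pos: [0.4311, 0.1389, 0.1517]
eef_rot: [0.706, 0.708, -0.0, 0.0]
contact_force: [0.6, 0.1, 0.3]
opening: 0.006
finger_force: 0.0
```

Emit:
step_arm --pt "-4 3 0 0 0 0 1" --pt "-4 2 0 0 0 0 1" --pt "-3 2 0 0 0 0 1" --pt "-3 2 0 0 0 0 1" --pt "-4 2 0 0 0 0 1" --pt "-5 2 0 0 0 0 1" --pt "-5 3 0 0 0 0 1" --pt "-4 2 0 0 0 0 1" --pt "-3 3 0 0 0 0 1" --pt "-4 3 0 0 0 0 1"

```text
clock: 4.55
tool_pos: [0.3918, 0.163, 0.1517]
eef_rot: [0.706, 0.708, -0.0, 0.0]
contact_force: [1.5, -1.5, -1.4]
opening: 0.006
finger_force: 0.9
```

Contact force is about 2.5 N, as expected, so the wheel is turning. I'll carry on.

Emit:
step_arm --pt "-3 4 0 0 0 0 1" --pt "-2 3 0 0 0 0 1" --pt "-3 3 0 0 0 0 1" --pt "-2 4 0 0 0 0 1" --pt "-2 3 0 0 0 0 1" --pt "-1 4 0 0 0 0 1" --pt "-1 3 0 0 0 0 1" --pt "-1 4 0 0 0 0 1" --pt "-1 3 0 0 0 0 1" --pt "-1 3 0 0 0 0 1" --pt "0 4 0 0 0 0 1" --pt "-1 3 0 0 0 0 1" --pt "0 3 0 0 0 0 1"

```text
clock: 5.85
tool_pos: [0.3744, 0.2066, 0.1518]
eef_rot: [0.707, 0.707, -0.0, 0.0]
contact_force: [2.7, -3.7, -0.2]
opening: 0.006
finger_force: 1.8
```

```bash
python3 - <<'E'
from h import *
im,d,K,T=snap('wrist','w3'); s=r.get_state(); print(s['tool_pos'].round(4),s['contact_force'].round(1),s['q'].round(2))
im2,_,_,_=snap('scene','s3'); cv2.imwrite('pics/m3.png',np.hstack([cv2.resize(im2[180:300,180:320],None,fx=3,fy=3),cv2.resize(im[20:320,100:400],(360,360))]))
E
```

```text
[0.3743 0.2073 0.1518] [ 1.7 -3.4  0.1] [-0.42  0.62 -0.3   2.22  0.51  0.36 -1.14]
```

View pics/m3.png

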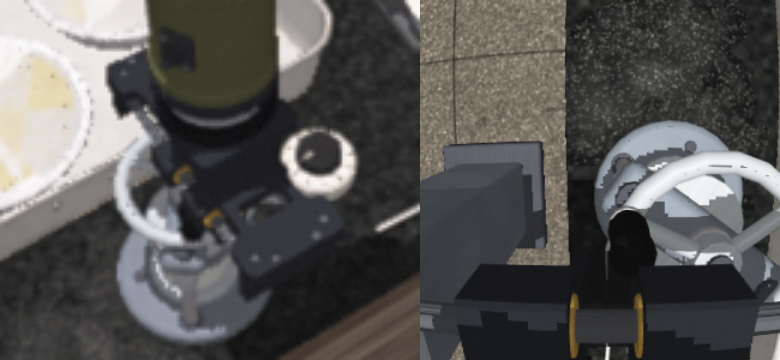

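The wrist view shows the handle at crop (632, 245), just ahead of the fingers and about 80° round. Contact is good and the forces are small.

Emit:
step_arm --pt "0 3 0 0 0 0 1" --pt "0 3 0 0 0 0 1" --pt "1 3 0 0 0 0 1" --pt "0 3 0 0 0 0 1" --pt "0 2 0 0 0 0 1" --pt "0 3 0 0 0 0 1" --pt "1 3 0 0 0 0 1" --pt "1 4 0 0 0 0 1" --pt "2 3 0 0 0 0 1" --pt "2 3 0 0 0 0 1" --pt "3 4 0 0 0 0 1" --pt "3 3 0 0 0 0 1" --pt "4 3 0 0 0 0 1" --pt "3 2 0 0 0 0 1" --pt "4 3 0 0 0 0 1" --pt "3 2 0 0 0 0 1" --pt "4 1 0 0 0 0 1" --pt "3 2 0 0 0 0 1" --pt "4 1 0 0 0 0 1" --pt "3 1 0 0 0 0 1"

```text
clock: 7.95
tool_pos: [0.4154, 0.2588, 0.1517]
eef_rot: [0.706, 0.708, -0.0, 0.0]
contact_force: [-2.8, -2.1, 0.5]
opening: 0.008
finger_force: 1.3
```

Tracking is within 1 mm of plan (415, 259), and it is still pushing at about 3 N.

Emit:
step_arm --pt "3 1 0 0 0 0 1" --pt "4 1 0 0 0 0 1" --pt "4 0 0 0 0 0 1" --pt "4 0 0 0 0 0 1" --pt "4 0 0 0 0 0 1" --pt "5 -1 0 0 0 0 1" --pt "5 -2 0 0 0 0 1" --pt "4 -2 0 0 0 0 1" --pt "5 -3 0 0 0 0 1" --pt "4 -3 0 0 0 0 1" --pt "4 -3 0 0 0 0 1" --pt "3 -3 0 0 0 0 1" --pt "3 -3 0 0 0 0 1" --pt "2 -3 0 0 0 0 1" --pt "3 -4 0 0 0 0 1" --pt "2 -3 0 0 0 0 1" --pt "2 -4 0 0 0 0 1" --pt "1 -3 0 0 0 0 1" --pt "2 -4 0 0 0 0 1" --pt "1 -3 0 0 0 0 1"

```text
clock: 9.95
tool_pos: [0.48, 0.2164, 0.1517]
eef_rot: [0.706, 0.708, -0.0, -0.0]
contact_force: [-2.1, 2.2, 0.5]
opening: 0.008
finger_force: 1.3
```

Emit:
step_arm --pt "0 -3 0 0 0 0 1" --pt "1 -4 0 0 0 0 1" --pt "0 -3 0 0 0 0 1" --pt "1 -4 0 0 0 0 1" --pt "0 -3 0 0 0 0 1" --pt "0 -3 0 0 0 0 1" --pt "0 -3 0 0 0 0 1" --pt "0 -3 0 0 0 0 1" --pt "-1 -2 0 0 0 0 1" --pt "0 -3 0 0 0 0 1" --pt "0 -3 0 0 0 0 1" --pt "-1 -3 0 0 0 0 1" --pt "-1 -3 0 0 0 0 1" --pt "-2 -3 0 0 0 0 1" --pt "-2 -4 0 0 0 0 1" --pt "-3 -3 0 0 0 0 1" --pt "-3 -3 0 0 0 0 1" --pt "-4 -3 0 0 0 0 1" --pt "-3 -3 0 0 0 0 1" --pt "-3 -2 0 0 0 0 1"

```text
clock: 11.95
tool_pos: [0.4589, 0.1555, 0.1518]
eef_rot: [0.706, 0.708, -0.0, 0.0]
contact_force: [2.1, 1.5, 0.7]
opening: 0.006
finger_force: 1.1
```

At about 320° by plan. A few slower steps to about 344°, then look.

Emit:
step_arm --pt "-4 -2 0 0 0 0 1" --pt "-3 -2 0 0 0 0 1" --pt "-4 -1 0 0 0 0 1" --pt "-3 -2 0 0 0 0 1" --pt "-4 -1 0 0 0 0 1" --pt "-3 -1 0 0 0 0 1" --pt "0 0 0 0 0 0 1"

```text
clock: 12.65
tool_pos: [0.4374, 0.1465, 0.1517]
eef_rot: [0.706, 0.708, -0.001, 0.0]
contact_force: [1.1, -0.0, 0.3]
opening: 0.002
finger_force: 0.6
```

```bash
python3 - <<'E'
from plan import *
s=r.get_state(); print(s['tool_pos'].round(4),s['contact_force'].round(1))
t=s['tool_pos'][:2]*1e3
for k in(336,340,344,348,352,356,360): print(k,c(k).round(1))
im,d,K,T=snap('wrist','w4'); im2,_,_,_=snap('side','s4')
cv2.imwrite('pics/m4.png',np.hstack([cv2.resize(im2[140:230,140:230],(390,390)),cv2.resize(im[50:350,100:400],(390,390))]))
E
```

```text
[0.4374 0.1465 0.1517] [ 1.1 -0.   0.3]
336 [444.5 149.6]
340 [441.1 148.5]
344 [437.8 147.5]
348 [434.2 146.8]
352 [430.4 146.4]
356 [426.2 146.5]
360 [421.8 147. ]
```

View pics/m4.png

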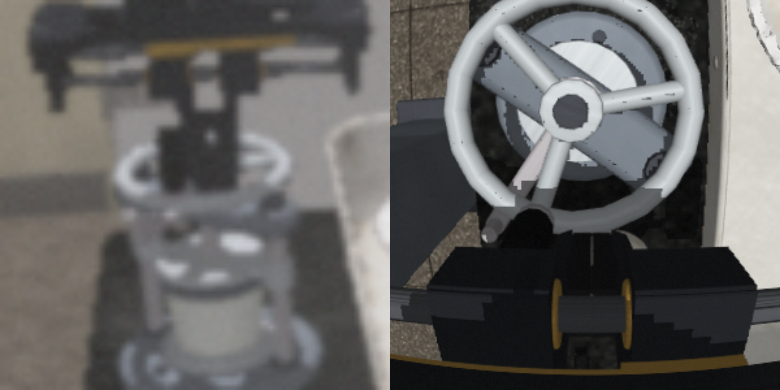

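The wrist view shows the hub at crop (571, 110), the pointer tip at (490, 237), and the handle spoke still short of the pointer line. I'll compare the spoke bearings with those at the start.

```bash
python3 - <<'E'
from plan import *
def ang(f,F,hub,tips):
    z=np.load('pics/'+f+'.npz');K,T=z['K'],z['T']; h=ray(F(*hub),K,T,.150); o=[h.round(4)]
    for t,zz in tips:
        v=ray(F(*t),K,T,zz)-h; o.append((round(np.hypot(*v)*1e3,1),round(np.degrees(np.arctan2(v[1],v[0])),1)))
    print(f,o)
ang('w2',lambda a,b:(170+a/3,20+b/3),(270,243),[((205,105),.138),((432,258),.138),((131,440),.137)])
k=300/390
ang('w4',lambda a,b:(100+(a-390)*k,50+b*k),(571,110),[((500,32),.138),((683,90),.138),((490,237),.137)])
E
```

```text
w2 [array([0.4289, 0.204 ]), (np.float64(45.0), np.float64(114.6)), (np.float64(47.0), np.float64(-2.9)), (np.float64(70.1), np.float64(-125.0))]
w4 [array([0.4289, 0.2049]), (np.float64(44.3), np.float64(132.7)), (np.float64(46.7), np.float64(10.1)), (np.float64(70.3), np.float64(-123.7))]
```

The wheel stands at about 344°, which agrees with the plan. Fifteen mm more along -x closes the turn; then I'll back off and check.

Emit:
step_arm --pt "-3 0 0 0 0 0 1" --pt "-3 0 0 0 0 0 1" --pt "-3 0 0 0 0 0 1" --pt "-3 0 0 0 0 0 1" --pt "-3 0 0 0 0 0 1" --pt "0 0 0 0 0 0 1" --pt "0 0 0 0 0 0 1" --pt "4 -3 0 0 0 0 1" --pt "5 -4 0 0 0 0 1" --pt "5 -4 0 0 0 0 1" --pt "0 0 10 0 0 0 1" --pt "0 0 20 0 0 0 1" --pt "0 -5 30 0 0 0 1" --pt "0 -5 30 0 0 0 1" --pt "0 -5 10 0 0 0 1" --pt "0 0 0 0 0 0 1" --pt "0 0 0 0 0 0 1" --pt "0 0 0 0 0 0 1"

```text
clock: 14.55
tool_pos: [0.4364, 0.1207, 0.2507]
eef_rot: [0.706, 0.708, -0.001, -0.001]
contact_force: [-0.7, 0.4, -0.3]
opening: 0.002
finger_force: 0.0
```

```bash
python3 - <<'E'
from h import *
s=r.get_state(); print(s['clock'],s['tool_pos'].round(4),s['contact_force'].round(1))
im,d,K,T=snap('wrist','w5'); cv2.imwrite('pics/w5c.png',cv2.resize(im[20:220,170:340],None,fx=3,fy=3))
E
```

```text
14.55 [0.4364 0.1207 0.2507] [-0.7  0.4 -0.3]
```

View pics/w5c.png

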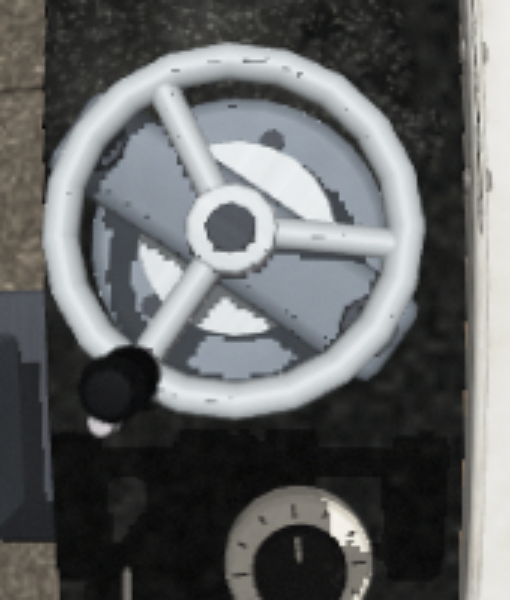

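The handle (106, 392) is back at the pointer (99, 428), and the timer is undisturbed. I'll measure the bearings again.

```bash
python3 - <<'E'
from h import *
z=np.load('pics/w5.npz');K,T=z['K'],z['T'];F=lambda a,b:(170+a/3,20+b/3)
h=ray(F(230,228),K,T,.150);print(h)
for p,zz in(((165,90),.138),((393,241),.138),((106,391),.178),((98,430),.137)):
    v=ray(F(*p),K,T,zz)-h;print(np.hypot(*v),np.degrees(np.arctan2(v[1],v[0])))
E
```

```text
[0.42869646 0.20363994]
0.04594486168325916 114.53134074471195
0.04658344681262847 -2.963594052745181
0.05123633725171506 -126.02142499423026
0.07082391376192175 -124.28982960732331
```

The spoke bearings (114.5° and -3.0°) match the start values (114.6° and -2.9°), so the turn is complete. The hand is clear and still, so I'm handing in.

```bash
python3 -c "
from plant import r
print(r.finish_job())"
```

```text
the job is handed in; nothing more can be done
None
```

I pushed the press wheel clockwise through one full turn, and by the wrist camera its spokes are back within about 0.1° of where they started; the hand was lifted clear and the job handed in at about 15 s, though no verdict came back.

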